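# Hang up the slide rack, then open a slide case that may be caught

### The arm

A 6-joint arm with a two-finger parallel gripper is mounted at the origin on a cart in front of the work surface, level with it; the furniture and walls round the work are solid. World frame = base frame: x ahead of the robot, y to its left, z up, the work surface at z = 0. Lengths are in m, angles in rad, forces in N, time in s.
With the tool pointing down it reaches from about 0.25 to 0.775 m from the base axis. Payload 4 kg.
Tool frame: the origin (TCP) lies midway between the tips of the shut fingers; the grasp point (between the pads) lies 19 mm behind it; y points along the fingers, x is the direction in which the jaws open and shut, and the axes are right-handed (so a half turn about y gives the same grasp; the last joint's range is limited). The gripper opens to 94 mm and grips with 3 to 60 N. Pads are 16 mm wide; open, the fingers measure 119 mm over their backs; the gripper's body (75 mm by 177 mm) begins 78 mm behind the grasp point.
Start: joints at [1.215, 0.087, 1.371, -0, 1.684, -0.103], TCP at [0.138, 0.533, 0.206] pointing down, gripper open.
Joint ranges: [-3.1, 3.1], [-0.76, 2.03], [0.27, 2.55], [-1.08, 4.22], [0.17, 2.65], [-2.57, 2.57]. Speed limits (rad/s): [2.79, 2.79, 3.14, 3.14, 3.14, 3.14].

### API

Orientations are given as [roll, pitch, yaw] about the fixed x, y, z axes, in that order (R = Rz(yaw) Ry(pitch) Rx(roll)).
In Python, from bench import robot gives the robot as it stands.
- The arm moves only by the shell command python3 -m creep 'ROWS'. ROWS is JSON, a list of rows, each a list of 7 numbers: the shift along the tool's x, y, z in mm, then the turn, a rotation vector about the tool's x, y, z in degrees, then the closure in counts, from 0 (fully open) to 255 (shut). A call has 1 to 5 rows; each row is the pose to reach, as a shift and turn from the pose commanded when the call began, along the tool's axes at that moment; what a row does not reach only later rows make up. A row lasts 1/8 s, in which the tool goes at most 62.5 mm and 10.7 degrees, less where a joint would pass 70% of its speed; a pose out of reach is approached as far as the arm can. A call with a gripper value outside its range is refused whole. The fingers move at their own pace and stop on an object; the grip force is fixed at half the most. Time passes only in rows, so rows that repeat a pose let the fingers close. It gives the time, the measured TCP pose, the force and the opening at its end, in the units of the state.
- robot.get_obs(): the state, without advancing time (a new reading comes with each control period).
- robot.snapshot(name): name is "scene" or "top" or "wrist"; returns a dict with "color" (400x640x3 uint8, blue, green, red), "fx", "fy", "cx", "cy" (pixels), "world_from_camera" (4x4, takes a point from camera to world coordinates); the wrist camera has in their place "mount" (4x4, takes a point from camera to tool coordinates, whose origin is the TCP and whose axes are the tool frame's). Camera axes: x right, y down, z forward; pixel columns grow to the right and rows downward; lengths in m; the calibration is good to about 2 mm. A picture is of the moment at which its call begins: read the wrist's pose just before it. There is no depth.
- robot.close_job(): hands the job in, once; it reports no verdict.
Trained networks look in the newest picture that a camera, given by its name, has taken for a name from the list of things; names that differ only in an ending like _2 or _b are one class to them, and where a whole thing is asked for, a point or a joint stands for the part that bears it (a point fixed in the world has none). Each returns a list of dicts, best first, with "p" (0 to 1); they miss things now and then, are a little off and sometimes report something else, mostly with a low value. They report only what shows in the picture. A call takes as long as a camera call.
- robot.spot_in(name, camera): "point" ([x, y, z] in m, in world coordinates, good to about 4 mm: the middle of the surface that is visible of it).
- robot.landmark_of(name, camera): "point" ([x, y, z] in m, in world coordinates, good to about 4 mm: a listed point, or the origin of a listed thing).
The state is a dict: "time": time; "joint_positions": joint angles; "qvel": joint speeds; "joint_torque": joint torques, N m; "tool_pos": TCP position; "ee_rot": TCP orientation; "wrist_force": force on the tool from outside, world axes, zero at the start; "wrist_torque": the same for the moment, N m; "width": finger opening in m.
Only numpy, scipy, OpenCV 4.12 (cv2) and the standard library are available. Lean on these libraries where they do the work, as an engineer would, in place of code of your own. Each camera call takes 0.05 s, during which the arm holds its last target.

### The job

The slide rack stands on the lid of the slide case: hang it by its loop on the drip hook and let go of it there. Then tug the lid up by its handle before touching the release, to learn whether it is caught; if it is, push the release slide to its open end to free it. Raise the lid well open, about 30 degrees or more, and finish while still holding it open with the fingers; leave the jars, the cup and the timer where they are.

Things in the scene. Friction and masses are not known exactly. Their poses are not given: they have to be found in the camera images.
- slide_rack: Small steel tray of glass slides, 46 (x) x 82 (y) x 28 mm high, 0.16 kg, loose, on the case lid. Origin: centre of its underside, z up. A fixed loop handle (7 mm rod in the tray's y-z plane) rises from its ends. On the bar's middle stands a flat grey grip tab 10 (x) x 26 (y) mm, from z = 92 to 126 mm: pinch it across x. The rack is the same after half a turn.
- rack_bar (a point): centre of the level top bar (along y) of the rack's loop, 90 mm above the rack's underside; axes as the rack's. The bar is straight for 56 mm; the loop's uprights are at y = +-37 mm; the window under the bar is 58 mm high and 67 mm wide
- drip_hook: Fixed steel stand: base disc 100 mm across, post 16 mm across and 190 mm high. Origin: under the post, on the worktop. A hook of 8 mm rod points along the stand's own -x (towards the robot at yaw 0): a level arm, axis at z = 170 mm, out to x = -78 mm, then bent up to its tip at x = -94 mm, whose top is at z = 196 mm
- hook_seat (a point): middle of the hook's level arm, on its top (x = -45 mm, z = 174 mm in the stand's frame); axes as the stand's. The rack's bar is to lie across the arm here, between the upturned tip and the post
- slide_case: Fixed white case 120 (x) x 200 (y) x 55 mm with an 8 mm aluminium lid (top at z = 63 mm when shut). Origin: centre of its underside, x away from the robot, y left at yaw 0. A latch housing 40 mm deep, 120 wide, 40 high stands out in front (x = -101 to -60 mm). Whether the catch inside holds the lid cannot be seen; once released it stays so.
- lid_handle (a point): middle of the lid's handle, a 10 mm round steel bar 72 mm long, parallel to the case's y; with the lid shut at x = -45 mm, z = 99 mm in the case frame, 36 mm above the lid's top; pinch it across from above (it may turn between the fingers)
- lid_hinge (a point): the lid's hinge line at the case's far upper edge (x = 60 mm, z = 55 mm in the case frame), along the case's y
- case_lid (a joint): angle of the lid, rad: 0 shut, grows as its front rises, stop at 0.95. The lid (0.22 kg) always falls shut by itself. If it is caught it rises only about 0.04 rad (5 mm at the handle) and then stops dead; if not it lifts freely with under 4 N at the handle.
- release (a joint): travel of the release slide, m: 0 as it starts, 0.026 fully open; it moves along the case's +y (to the left seen from the robot), needs about 2 to 4 N and stays where it is left. It always starts at 0, whether or not the lid is caught.
- release_knob (a point): centre of the top of the release slide's upright steel knob, 12 (x) x 14 (y) mm, standing from the housing's top at z = 40 mm to z = 82 mm; at x = -82 mm, y = -13 mm in the case frame at the start
- staining_jar_a: bystander: capped glass staining jar, 56 mm across, 104 mm high; origin under its centre
- staining_jar_b: bystander: second such jar
- specimen_cup: bystander: lidded specimen cup, 64 mm across, 68 mm high; origin under its centre
- lab_timer: bystander: small white bench timer, 33 x 64 x 62 mm; origin under its centre

How it is judged:
On the way, in this order (a step that is already met when the one before it is completed fails the run):
1. the rack hangs by its bar on the hook's level arm, let go of (contact force between slide_rack and drip_hook above 0.3 N and contact force between the fingers and slide_rack below 0.1 N and horizontal distance between rack_bar and hook_seat below 0.045 m and z of rack_bar in the frame of drip_hook between 0.165 and 0.192 m and angle between slide_rack's own z axis and vertical below 0.35 rad), for 0.3 s.
2. the lid has been tugged up through at least half of its play with the release still untouched (value of joint case_lid above 0.02 rad and value of joint release below 0.004 m and contact force between the fingers and case_lid above 0.5 N), for 0.1 s.
3. the lid is raised well open (value of joint case_lid above 0.45 rad), for 0.2 s.
At the end, for the whole second after the job is handed in: The lid is held open by the fingers, at least 0.45 rad (26 degrees), and the rack still hangs by its bar on the hook's level arm (bar's middle within 45 mm of the middle of the arm, rack within 0.35 rad of upright), not touched by the fingers (all of step 1 and value of joint case_lid above 0.45 rad and contact force between the fingers and case_lid above 0.5 N); the arm keeps its last pose, push and grip.
It fails at once if a jar, the cup or the timer is pushed more than 30 mm from its place (distance of any of staining_jar_a, staining_jar_b, specimen_cup, lab_timer from where it was at the start of the episode above 0.03 m).
It also fails if it takes over 67 s, if anything falls off the work surface, if the arm or the gripper's body presses on something with over 40 N, if the wrist force passes 120 N, or if a joint passes its speed limit or range.

## Working session

There is one attempt and no reset: what is moved stays moved. The work goes in short steps, Python scripts to look and compute and a shell command to move; the robot and the scene stay as the last step left them, time stands still between calls to the robot, and variables do not carry over. Pictures are saved under pics/ and viewed, and the job is handed in when it is done.

```bash
ls; mkdir -p pics; cat > h.py <<'E'
import numpy as np, cv2, json
from bench import robot
from scipy.spatial.transform import Rotation as R
def snap(c,fn):
    s=robot.snapshot(c); cv2.imwrite('pics/'+fn,s['color']); return s
def proj(s,p):
    T=np.linalg.inv(np.array(s['world_from_camera'])); q=T[:3,:3]@np.array(p)+T[:3,3]
    return s['fx']*q[0]/q[2]+s['cx'], s['fy']*q[1]/q[2]+s['cy']
def ray(s,u,v,z):
    T=np.array(s['world_from_camera']); d=T[:3,:3]@np.array([(u-s['cx'])/s['fx'],(v-s['cy'])/s['fy'],1]); o=T[:3,3]
    return o+d*(z-o[2])/d[2]
E
python3 - <<'E'
from h import *
o=robot.get_obs(); print({k:np.round(v,3).tolist() for k,v in o.items()})
for c in ['scene','top']:
    s=snap(c,c+'0.png'); print(c,np.round(s['world_from_camera'],3).tolist(),s['fx'])
    for n in ['rack_bar','hook_seat','lid_handle','release_knob','lid_hinge','slide_rack','drip_hook','slide_case','staining_jar_a','specimen_cup','lab_timer']:
        for d in robot.landmark_of(n,c)[:3]: print(c,n,round(d['p'],2),np.round(d['point'],3))
E
```

```text
pics
{'time': 0.0, 'joint_positions': [1.215, 0.088, 1.372, 0.0, 1.684, -0.103], 'qvel': [0.001, 0.0, -0.001, 0.001, -0.0, 0.0], 'joint_torque': [-0.0, -34.017, -30.243, 0.072, 0.033, -0.0], 'tool_pos': [0.137, 0.532, 0.204], 'ee_rot': [-1.571, 0.002, 1.318], 'wrist_force': [0.156, 0.579, -1.272], 'wrist_torque': [0.012, -0.002, 0.023], 'width': 0.094}
scene [[0.781, -0.454, 0.429, 0.005], [-0.625, -0.578, 0.525, -0.623], [0.009, -0.678, -0.735, 0.983], [0.0, 0.0, 0.0, 1.0]] 394.9585639674948
scene rack_bar 0.67 [0.533 0.012 0.154]
scene hook_seat 0.84 [0.51  0.295 0.176]
scene hook_seat 0.57 [ 0.45  -0.048  0.08 ]
scene lid_handle 0.85 [ 0.484 -0.03   0.098]
scene lid_handle 0.6 [0.369 0.139 0.003]
scene release_knob 0.63 [ 0.45  -0.049  0.082]
scene lid_hinge 0.6 [ 0.588 -0.023  0.057]
scene slide_rack 0.78 [0.534 0.014 0.06 ]
scene drip_hook 0.67 [ 0.551  0.3   -0.001]
scene slide_case 0.7 [ 0.535 -0.025 -0.003]
scene staining_jar_a 0.85 [0.398 0.38  0.001]
scene specimen_cup 0.87 [0.367 0.14  0.004]
scene specimen_cup 0.33 [0.532 0.012 0.061]
scene lab_timer 0.6 [ 0.473 -0.398 -0.002]
top [[0.08, -0.92, 0.383, -0.088], [-0.997, -0.076, 0.027, -0.024], [0.005, -0.384, -0.923, 1.526], [0.0, 0.0, 0.0, 1.0]] 472.00074287290664
top rack_bar 0.84 [0.536 0.014 0.149]
top rack_bar 0.74 [ 0.365  0.142 -0.003]
top lid_handle 0.89 [ 0.482 -0.03   0.099]
top release_knob 0.49 [ 0.374  0.278 -0.001]
top release_knob 0.37 [ 0.45  -0.048  0.078]
top lid_hinge 0.97 [ 0.589 -0.018  0.053]
top slide_rack 0.91 [0.533 0.014 0.065]
top drip_hook 0.84 [ 0.553  0.306 -0.001]
top slide_case 0.62 [ 0.526 -0.027 -0.   ]
top staining_jar_a 0.74 [ 0.373  0.276 -0.005]
top staining_jar_a 0.67 [ 0.393  0.377 -0.004]
top specimen_cup 0.71 [ 0.366  0.141 -0.002]
top specimen_cup 0.44 [ 0.472 -0.398 -0.006]
top lab_timer 0.31 [0.534 0.014 0.15 ]
```

View pics/scene0.png

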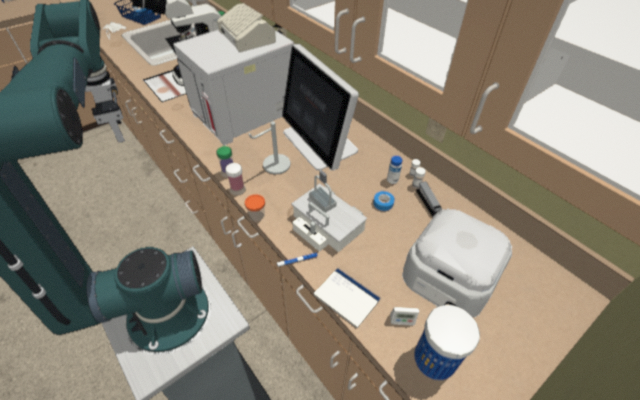

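View pics/top0.png

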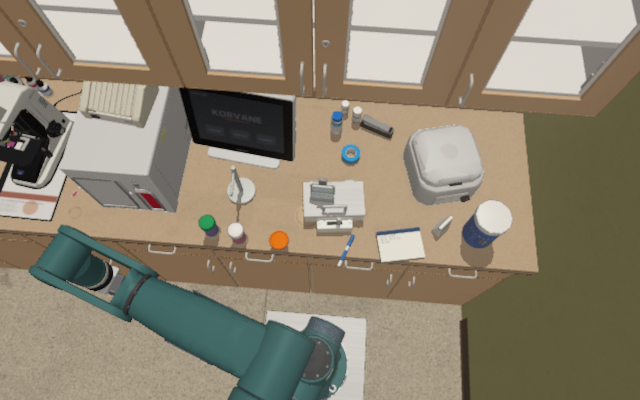

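```bash
cat > ov.py <<'E'
from h import *
def rz(a): return np.array([[np.cos(a),-np.sin(a),0],[np.sin(a),np.cos(a),0],[0,0,1]])
def draw(im,s,segs,o,yaw,col,k,off):
    for a,b in segs:
        A=np.array(o)+rz(yaw)@np.array(a); B=np.array(o)+rz(yaw)@np.array(b)
        pa,pb=[tuple(int(round((x-f)*k)) for x,f in zip(proj(s,P),off)) for P in (A,B)]
        cv2.line(im,pa,pb,col,1)
lid=[((-.06,-.1,.063),(.06,-.1,.063)),((.06,-.1,.063),(.06,.1,.063)),((.06,.1,.063),(-.06,.1,.063)),((-.06,.1,.063),(-.06,-.1,.063)),((-.045,-.036,.099),(-.045,.036,.099)),((-.082,-.013,.04),(-.082,-.013,.082)),((-.101,-.06,.04),(-.101,.06,.04))]
rack=[((-.023,-.041,0),(.023,-.041,0)),((.023,-.041,0),(.023,.041,0)),((.023,.041,0),(-.023,.041,0)),((-.023,.041,0),(-.023,-.041,0)),((0,-.037,.09),(0,.037,.09)),((0,-.037,.03),(0,-.037,.09)),((0,.037,.03),(0,.037,.09)),((0,-.013,.126),(0,.013,.126))]
hook=[((0,0,0),(0,0,.19)),((0,0,.17),(-.078,0,.17)),((-.078,0,.17),(-.094,0,.194))]
E
cat > t.py <<'E'
from ov import *
import sys
cy,ry,hy=map(float,sys.argv[1:4]); tag=sys.argv[4]
C=np.array([.532,-.026,0]);Rk=np.array([.534,.013,.063]);H=np.array([.553,.302,0])
for c,(u0,u1,v0,v1) in {'scene':(210,370,110,260),'top':(210,370,150,250)}.items():
    s=robot.snapshot(c); k=5; im=cv2.resize(s['color'][v0:v1,u0:u1],None,fx=k,fy=k,interpolation=cv2.INTER_CUBIC)
    if cy<9:
        for sg,o,y,cl in((lid,C,cy,(0,0,255)),(rack,Rk,ry,(0,255,0)),(hook,H,hy,(255,0,0))): draw(im,s,sg,o,y,cl,k,(u0,v0))
    im=cv2.resize(im,None,fx=.8 if c=='scene' else 1,fy=.8 if c=='scene' else 1)
    cv2.imwrite(f'pics/{c}_{tag}.png',im)
E
python3 t.py 0.1 0.1 0.1 a; python3 t.py 9 0 0 raw
```

```text
(no output)
```

View pics/scene_a.png

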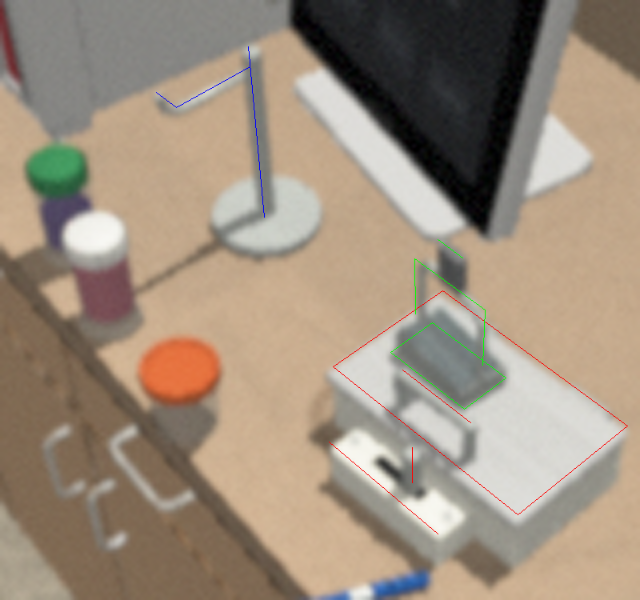

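View pics/top_a.png

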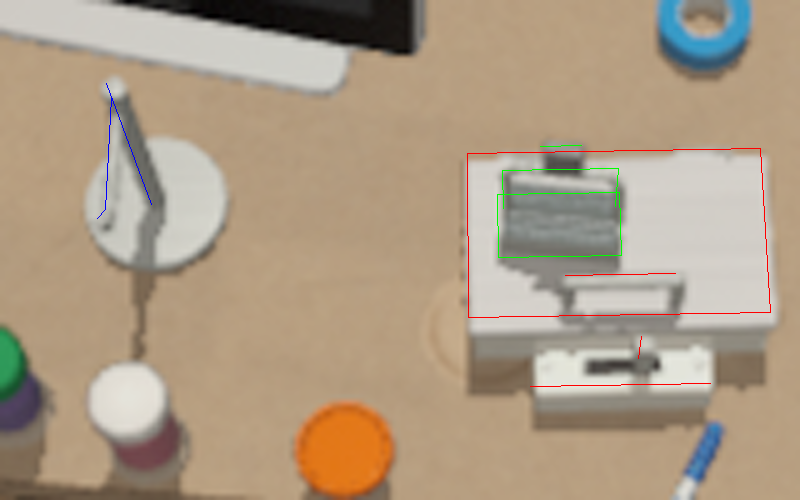

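View pics/scene_raw.png

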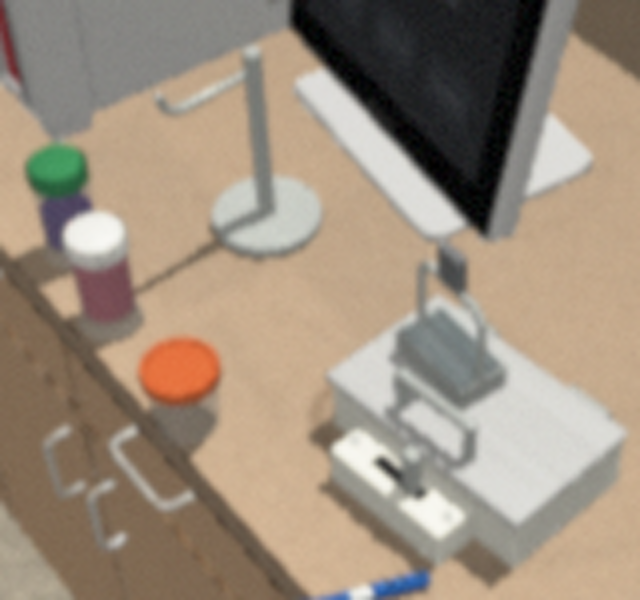

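View pics/top_raw.png

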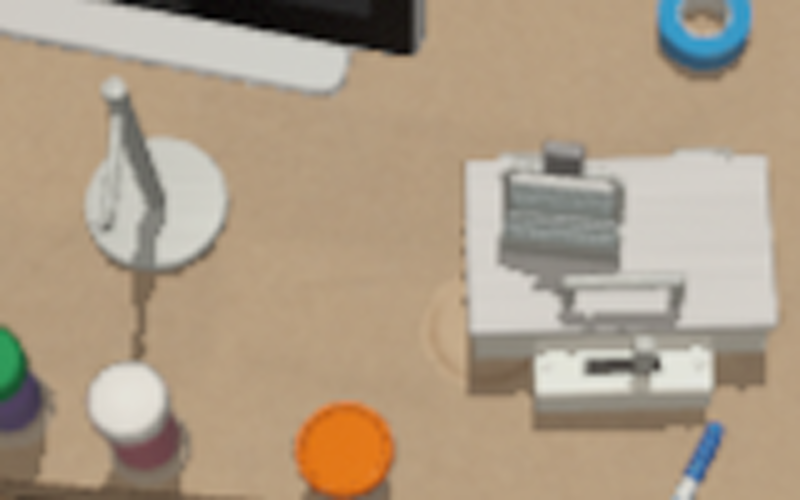

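```bash
cat > fit.py <<'E'
from ov import *
from scipy.optimize import least_squares
S={c:robot.snapshot(c) for c in('scene','top')}
def px(c,p): return np.array(p)/ (4 if c=='scene' else 5)+np.array([210,110] if c=='scene' else [210,150])
def fit(obs,z,x0):
    def f(x): return np.concatenate([np.array(proj(S[c],np.array([x[0],x[1],z])+rz(x[2])@np.array(P)))-px(c,p) for c,p,P in obs])
    r=least_squares(f,x0,loss='soft_l1'); print(np.round(r.x,4)); print(np.round(f(r.x).reshape(-1,2),1).tolist())
    return r.x
L=.063
fit([('scene',(328,376),(-.06,.1,L)),('scene',(517,518),(-.06,-.1,L)),('scene',(625,432),(.06,-.1,L)),('scene',(437,300),(.06,.1,L)),
('top',(467,160),(.06,.1,L)),('top',(767,155),(.06,-.1,L)),('top',(775,325),(-.06,-.1,L)),('top',(468,330),(-.06,.1,L)),('top',(645,343),(-.082,-.013,.082)),('top',(563,281),(-.045,.036,.1)),('top',(684,279),(-.045,-.036,.1)),('scene',(411,450),(-.082,-.013,.082))],0,[.53,-.026,.1])
fit([('top',(546,146),(0,.013,.126)),('top',(583,147),(0,-.013,.126)),('top',(503,176),(0,.037,.09)),('top',(622,182),(0,-.037,.09)),
('scene',(443,248),(0,.013,.126)),('scene',(465,264),(0,-.013,.126)),('scene',(424,264),(0,.035,.09)),('scene',(485,313),(0,-.035,.085))],.063,[.534,.013,.1])
fit([('scene',(253,49),(0,0,.19)),('scene',(267,210),(0,0,.004)),('scene',(180,107),(-.075,0,.17)),('scene',(159,97),(-.094,0,.194)),
('top',(114,83),(0,0,.19)),('top',(108,226),(-.09,0,.185)),('top',(158,203),(0,0,.004))],0,[.553,.302,.1])
E
python3 fit.py
```

```text
[ 0.5264 -0.0288  0.1087]
[[0.1, -0.9], [-0.4, 0.7], [-0.2, -0.3], [0.2, -1.1], [0.5, 0.4], [-0.8, -0.1], [-0.1, -1.2], [0.9, -0.6], [0.2, 0.2], [1.2, 0.3], [-0.8, 0.2], [-0.5, 0.9]]
[0.5327 0.0089 0.0634]
[[-0.0, 0.3], [0.9, 0.2], [1.0, -1.1], [0.4, -1.9], [-0.8, -1.2], [-0.2, -0.6], [-1.1, -0.3], [-0.3, 1.2]]
[0.5526 0.297  0.0988]
[[-0.5, 0.2], [-0.0, 1.6], [0.3, 0.4], [0.0, -0.4], [-0.1, 0.3], [-0.1, -1.4], [-0.1, -0.1]]
```

```bash
cat > go.py <<'E'
from h import *
import sys
x,y,z,yaw=map(float,sys.argv[1:5])
o=robot.get_obs(); R0=R.from_euler('xyz',o['ee_rot']).as_matrix()
Rt=R.from_euler('xyz',[-np.pi/2,0,yaw]).as_matrix()
d=R0.T@(np.array([x,y,z])-o['tool_pos'])*1000
rv=R.from_matrix(R0.T@Rt).as_rotvec(degrees=True)
print('t',o['time'],'pos',np.round(o['tool_pos'],4),'rot',np.round(o['ee_rot'],3),'F',np.round(o['wrist_force'],1),'w',round(o['width'],4))
print('shift',np.round(d,1),'turn',np.round(rv,2))
E
python3 go.py .5327 .0089 .32 .063
python3 - <<'E'
from h import *
s=robot.snapshot('wrist'); print(np.round(s['mount'],3).tolist(),s['fx'])
from fit import S
# monitor: triangulate lower right corner
A=[]
for c,p in(('scene',(332,165)),('top',(292,158))):
    s=S[c];T=np.array(s['world_from_camera']);d=T[:3,:3]@np.array([(p[0]-s['cx'])/s['fx'],(p[1]-s['cy'])/s['fy'],1]);A.append((T[:3,3],d))
M=np.stack([A[0][1],-A[1][1]],1); k=np.linalg.lstsq(M,A[1][0]-A[0][0],rcond=None)[0]
print(A[0][0]+k[0]*A[0][1],A[1][0]+k[1]*A[1][1]); print(ray(S['top'],278,166,0),ray(S['top'],210,156,0))
E
```

```text
t 1.5 pos [0.1376 0.5325 0.2055] rot [-1.571 -0.     1.318] F [-0.4 -0.2  0.7] w 0.0941
shift [-408.2 -114.5 -513.5] turn [-0.   71.91  0.  ]
[[1.0, 0.0, 0.001, 0.001], [-0.001, -0.236, 0.972, -0.18], [0.0, -0.972, -0.236, 0.068], [0.0, 0.0, 0.0, 1.0]] 296.31711989280103
[ 0.5264 -0.0288  0.1087]
[[0.1, -0.9], [-0.4, 0.7], [-0.2, -0.3], [0.2, -1.1], [0.5, 0.4], [-0.8, -0.1], [-0.1, -1.2], [0.9, -0.6], [0.2, 0.2], [1.2, 0.3], [-0.8, 0.2], [-0.5, 0.9]]
[0.5327 0.0089 0.0634]
[[-0.0, 0.3], [0.9, 0.2], [1.0, -1.1], [0.4, -1.9], [-0.8, -1.2], [-0.2, -0.6], [-1.1, -0.3], [-0.3, 1.2]]
[0.5526 0.297  0.0988]
[[-0.5, 0.2], [-0.0, 1.6], [0.3, 0.4], [0.0, -0.4], [-0.1, 0.3], [-0.1, -1.4], [-0.1, -0.1]]
[0.67117688 0.12746411 0.05527244] [0.66910524 0.12806216 0.05426846]
[0.66064095 0.18061253 0.        ] [0.68061207 0.43141857 0.        ]
```

```bash
python3 -m creep '[[0,-60,0,0,0,0,0],[0,-115,-40,0,10,0,0],[-100,-115,-140,0,20,0,0],[-160,-115,-200,0,31,0,0],[-210,-115,-260,0,42,0,0]]'; python3 go.py .5327 .0089 .32 .063
```

```text
time: 2.28
tool_pos: [0.2726, 0.3625, 0.3198]
ee_rot: [-1.571, -0.001, 0.589]
wrist_force: [1.1, 0.6, -0.1]
width: 0.0943
t 2.275 pos [0.2726 0.3625 0.3198] rot [-1.571e+00 -1.000e-03  5.890e-01] F [ 1.1  0.6 -0.1] w 0.0943
shift [ 2.000e+01 -2.000e-01 -4.385e+02] turn [-2.000e-02  3.011e+01  7.000e-02]
```

```bash
python3 -m creep '[[5,0,-60,0,6,0,0],[10,0,-120,0,12,0,0],[15,0,-180,0,18,0,0],[20,0,-240,0,24,0,0],[20,0,-300,0,30,0,0]]'; python3 go.py .5327 .0089 .32 .063
```

```text
time: 2.9
tool_pos: [0.4574, 0.1249, 0.3195]
ee_rot: [-1.57, -0.001, 0.067]
wrist_force: [0.2, 0.5, 0.2]
width: 0.094
t 2.9 pos [0.4574 0.1249 0.3195] rot [-1.57e+00 -1.00e-03  6.70e-02] F [0.2 0.5 0.2] w 0.094
shift [  67.4   -0.5 -120.8] turn [-0.02  0.22  0.04]
```

```bash
python3 -m creep '[[30,0,-60,0,0,0,0],[67,0,-120,0,0,0,0],[67,0,-120,0,0,0,0],[67,0,-120,0,0,0,0]]'; python3 go.py .5327 .0089 .32 .063
cat > w.py <<'E'
from h import *
import sys
o=robot.get_obs(); s=robot.snapshot('wrist')
T=np.eye(4);T[:3,:3]=R.from_euler('xyz',o['ee_rot']).as_matrix();T[:3,3]=o['tool_pos']
s['world_from_camera']=T@np.array(s['mount'])
for n in sys.argv[2:]:
    for d in robot.landmark_of(n,'wrist')[:2]: print(n,round(d['p'],2),np.round(d['point'],4))
cv2.imwrite('pics/'+sys.argv[1],s['color'])
E
cat > wo.py <<'E'
from ov import *
import sys
exec(open('w.py').read().split('for n')[0])
fits=json.loads(sys.argv[2]); im=s['color'].copy()
for k,(v,c) in enumerate(zip(fits,[(0,0,255),(0,255,0),(255,0,0)])):
    if v: draw(im,s,[lid,rack,hook][k],v[:3],v[3],c,1,(0,0))
cv2.imwrite('pics/'+sys.argv[1],im)
E
python3 w.py w1.png rack_bar slide_rack lid_handle release_knob; python3 wo.py w1o.png '[[0.5264,-0.0288,0,0.1087],[0.5327,0.0089,0.063,0.0634]]'
```

```text
time: 3.4
tool_pos: [0.5317, 0.0113, 0.319]
ee_rot: [-1.57, 0.001, 0.069]
wrist_force: [-0.5, 0.6, 0.1]
width: 0.0939
t 3.4 pos [0.5317 0.0113 0.319 ] rot [-1.57e+00  1.00e-03  6.90e-02] F [-0.5  0.6  0.1] w 0.0939
shift [ 0.8 -1.  -2.5] turn [-0.05  0.35 -0.06]
rack_bar 0.84 [0.534  0.0091 0.1531]
rack_bar 0.53 [ 0.4732 -0.4004 -0.0011]
slide_rack 0.55 [0.5355 0.0079 0.0632]
lid_handle 0.65 [0.5362 0.0105 0.0638]
release_knob 0.59 [ 0.4475 -0.0491  0.0799]
```

View pics/w1.png

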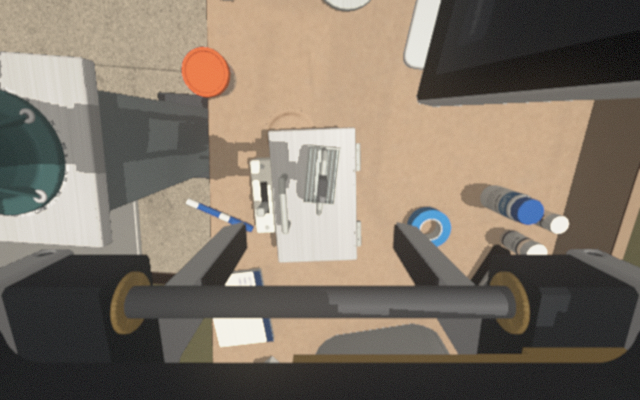

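View pics/w1o.png

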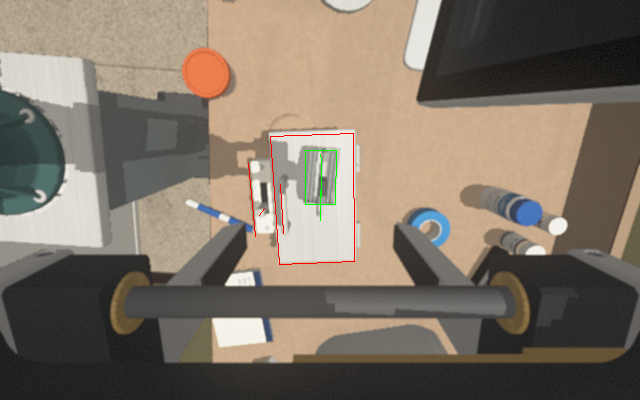

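```bash
python3 - <<'E'
import cv2
a=cv2.imread('pics/w1.png')[120:270,240:370];b=cv2.imread('pics/w1o.png')[120:270,240:370]
cv2.imwrite('pics/w1z.png',cv2.resize(cv2.hconcat([a,b]),None,fx=3,fy=3.5,interpolation=cv2.INTER_CUBIC))
E
```

```text
(no output)
```

View pics/w1z.png

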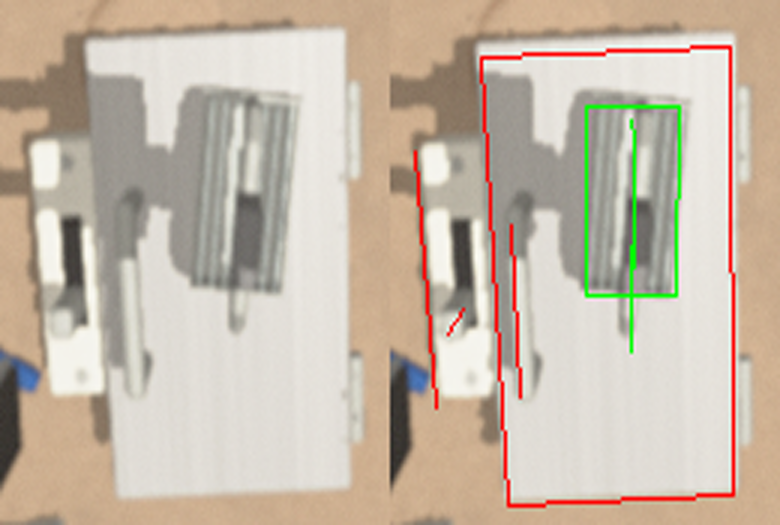

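```bash
python3 -m creep '[[1,30,-2,0,5,0,0],[1,60,-2,0,5,0,0],[1,60,-2,0,5,0,0],[1,60,-2,0,5,0,0]]'; python3 wo.py w2o.png '[[0.5264,-0.0288,0,0.1087],[0.5335,0.009,0.063,-0.02]]'; python3 w.py w2.png rack_bar  lid_handle release_knob
python3 - <<'E'
import cv2
a=cv2.imread('pics/w2.png')[100:300,230:380];b=cv2.imread('pics/w2o.png')[100:300,230:380]
cv2.imwrite('pics/w2z.png',cv2.resize(cv2.hconcat([a,b]),None,fx=2.6,fy=2.6,interpolation=cv2.INTER_CUBIC))
E
```

```text
time: 4.2
tool_pos: [0.533, 0.0101, 0.2609]
ee_rot: [-1.571, -0.002, -0.016]
wrist_force: [-0.6, -0.7, -0.4]
width: 0.0936
rack_bar 0.96 [0.5338 0.0075 0.1539]
lid_handle 0.59 [ 0.4826 -0.0297  0.1007]
release_knob 0.66 [ 0.4472 -0.0469  0.0834]
```

View pics/w2z.png

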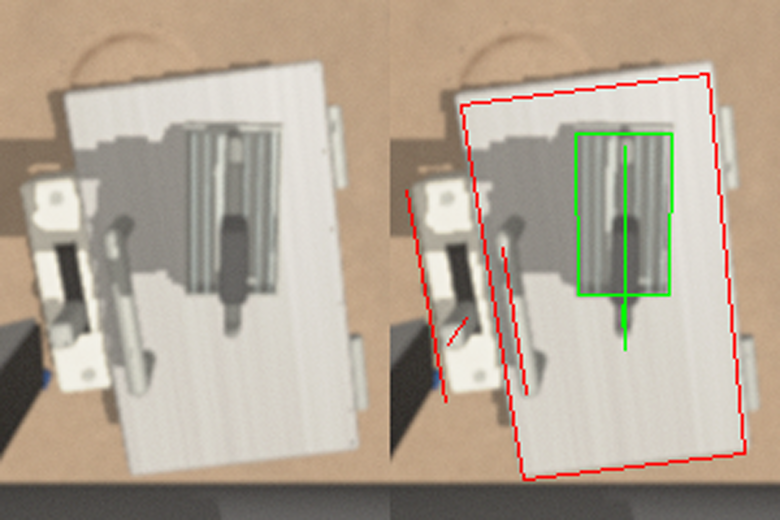

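```bash
python3 -m creep '[[0,40,0,0,0,0,0],[0,80,0,0,0,0,0],[0,99,0,0,0,0,0],[0,99,0,0,0,0,0],[0,99,0,0,0,0,120]]'; python3 go.py .5335 .010 .160 -.02
```

```text
time: 5.08
tool_pos: [0.534, 0.0096, 0.1625]
ee_rot: [-1.571, -0.003, -0.017]
wrist_force: [-0.7, 0.2, -0.3]
width: 0.0872
t 5.075 pos [0.534  0.0096 0.1625] rot [-1.571 -0.003 -0.017] F [-0.7  0.2 -0.3] w 0.0872
shift [-0.5  2.5  0.4] turn [0.01 0.18 0.19]
```

```bash
python3 -m creep '[[0,1,0,0,0,0,255],[0,1,0,0,0,0,255],[0,1,0,0,0,0,255],[0,1,0,0,0,0,255],[0,1,0,0,0,0,255]]';python3 -m creep '[[0,0,0,0,0,0,255],[0,0,0,0,0,0,255],[0,0,0,0,0,0,255]]'; python3 w.py w3.png
```

```text
time: 5.7
tool_pos: [0.5328, 0.0097, 0.1594]
ee_rot: [-1.571, 0.0, -0.017]
wrist_force: [0.9, 0.3, 0.6]
width: 0.0372
time: 6.08
tool_pos: [0.5328, 0.0097, 0.1594]
ee_rot: [-1.571, 0.0, -0.017]
wrist_force: [0.7, -0.3, -0.2]
width: 0.0097
```

View pics/w3.png

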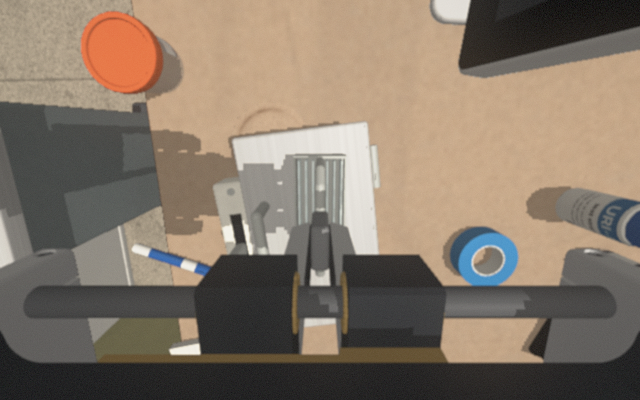

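```bash
python3 -m creep '[[0,-30,0,0,0,0,255],[0,-70,0,0,0,0,255],[0,-110,0,0,0,0,255],[0,-144,0,0,0,0,255],[0,-144,0,0,0,0,255]]'; python3 go.py .4232 .2842 .303 .0988
```

```text
time: 6.75
tool_pos: [0.5339, 0.0096, 0.3062]
ee_rot: [-1.571, -0.006, -0.017]
wrist_force: [-0.1, 0.1, -2.1]
width: 0.0098
t 6.75 pos [0.5339 0.0096 0.3062] rot [-1.571 -0.006 -0.017] F [-0.1  0.1 -2.1] w 0.0098
shift [-115.3    2.5  272.7] turn [ 0.04 -6.63  0.34]
```

Holding 0.16 kg (−2 N ✓.). Move beside the hook, in front of its tip.

```bash
python3 -m creep '[[-40,0,40,0,-2,0,255],[-80,0,90,0,-4,0,255],[-115,0,140,0,-6.6,0,255],[-115,0,190,0,-6.6,0,255],[-115,0,235,0,-6.6,0,255]]'; python3 -m creep '[[0,0,37,0,0,0,255],[0,0,37,0,0,0,255],[0,0,37,0,0,0,255],[0,0,37,0,0,0,255]]';python3 go.py .4232 .2842 .303 .0988;python3 w.py w4.png hook_seat rack_bar drip_hook
python3 - <<'E'
from h import *
im=[]
for c in('scene','top'):
    s=robot.snapshot(c)
    for n in('hook_seat','rack_bar','drip_hook'):
        for d in robot.landmark_of(n,c)[:1]: print(c,n,round(d['p'],2),np.round(d['point'],4))
    im.append(cv2.resize(s['color'][60:240,150:360] if c=='scene' else s['color'][130:280,180:320],(400,400),interpolation=cv2.INTER_CUBIC))
cv2.imwrite('pics/st4.png',cv2.hconcat(im))
E
```

```text
time: 7.38
tool_pos: [0.4203, 0.2479, 0.3009]
ee_rot: [-1.572, 0.003, 0.099]
wrist_force: [0.8, -0.3, -2.7]
width: 0.0096
time: 7.88
tool_pos: [0.4182, 0.2823, 0.3028]
ee_rot: [-1.571, 0.001, 0.097]
wrist_force: [-0.5, -0.8, -2.3]
width: 0.0101
t 7.875 pos [0.4182 0.2823 0.3028] rot [-1.571e+00  1.000e-03  9.700e-02] F [-0.5 -0.8 -2.3] w 0.0101
shift [ 5.1 -0.2  1.4] turn [ 0.04 -0.12 -0.05]
hook_seat 0.79 [0.507  0.3015 0.1738]
rack_bar 0.72 [0.4174 0.283  0.2991]
drip_hook 0.57 [ 0.5506  0.3027 -0.0025]
drip_hook 0.47 [ 0.3739  0.2789 -0.0046]
scene rack_bar 0.88 [0.4143 0.2834 0.2974]
scene drip_hook 0.88 [0.5513 0.2996 0.001 ]
top hook_seat 0.66 [0.5065 0.295  0.1754]
top drip_hook 0.71 [0.5511 0.3014 0.0033]
```

View pics/w4.png

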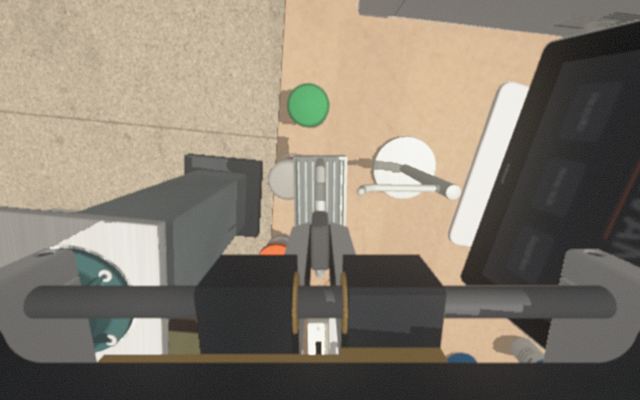

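View pics/st4.png

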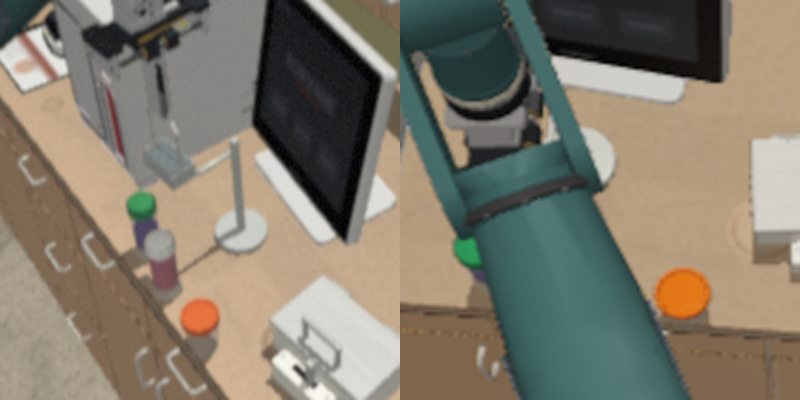

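```bash
python3 - <<'E'
exec(open('w.py').read().split('for n')[0])
a=ray(s,452,191,.19);b=ray(s,363,190,.192);c=ray(s,380,188,.174)
print(a,b,c,np.arctan2((a-b)[1],(a-b)[0]))
# rack tray top corners z
for z in(.224,): print([np.round(ray(s,u,v,.235),4) for u,v in((294,157),(347,157))])
o=robot.get_obs();print(o['tool_pos'])
E
```

```text
[0.55150874 0.30255641 0.19      ] [0.46119698 0.29509769 0.192     ] [0.48202    0.29554653 0.174     ] 0.08240163044242352
[array([0.3928, 0.3257, 0.235 ]), array([0.4368, 0.3301, 0.235 ])]
[0.4181594  0.28340844 0.30345111]
```

```bash
python3 -m creep '[[0,30,3,0,0,0,255],[0,60,3,0,0,0,255],[0,86,3,0,0,0,255],[0,86,3,0,0,0,255],[0,86,3,0,0,0,255]]';python3 go.py .4232 .2842 .303 .0988;python3 w.py w5.png hook_seat rack_bar
python3 - <<'E'
from h import *
s=robot.snapshot('scene'); cv2.imwrite('pics/s5.png',cv2.resize(s['color'][90:240,180:340],None,fx=4,fy=4,interpolation=cv2.INTER_CUBIC))
for n in('hook_seat','rack_bar'):
        for d in robot.landmark_of(n,'scene')[:1]: print(n,round(d['p'],2),np.round(d['point'],4))
E
```

```text
time: 9.15
tool_pos: [0.4183, 0.2867, 0.2187]
ee_rot: [-1.57, -0.002, 0.098]
wrist_force: [0.5, -0.1, -2.1]
width: 0.0097
t 9.15 pos [0.4183 0.2867 0.2187] rot [-1.57  -0.002  0.098] F [ 0.5 -0.1 -2.1] w 0.0097
shift [  4.7 -84.3  -2.9] turn [-0.05 -0.03  0.1 ]
hook_seat 0.66 [0.5026 0.3033 0.1733]
rack_bar 0.59 [0.4189 0.2858 0.213 ]
hook_seat 0.75 [0.5091 0.2971 0.1733]
rack_bar 0.61 [0.4178 0.2877 0.211 ]
```

View pics/s5.png

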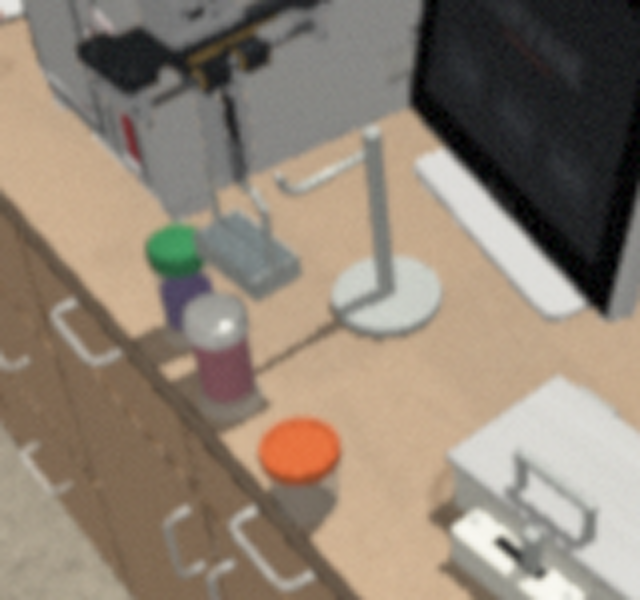

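View pics/w5.png

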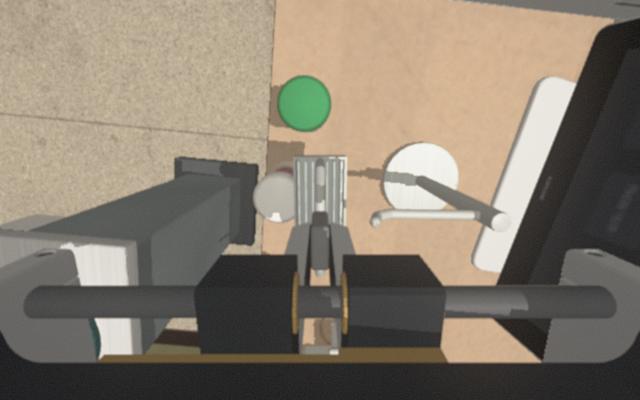

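```bash
python3 - <<'E'
exec(open('w.py').read().split('for n')[0])
print(ray(s,376,218,.192),ray(s,500,221,.19)); P=np.array(o['tool_pos'])
print(np.array(proj(s,P-[0,0,.006])), [np.array(proj(s,P-[0,0,.006]+np.array([-.097,.995,0])*k)) for k in(.035,-.035)])
E
python3 -m creep '[[20,0,0,0,0,0,255],[40,0,0,0,0,0,255],[60,0,0,0,0,0,255],[60,0,0,0,0,0,255]]';python3 go.py .507 .2965 .2187 .0988;python3 w.py w6.png hook_seat rack_bar
```

```text
[0.45904769 0.29503436 0.192     ] [0.55113227 0.30112841 0.19      ]
[319.24127071 233.47407181] [array([319.30576401, 181.67529082]), array([319.18191231, 281.14867946])]
time: 10.0
tool_pos: [0.4783, 0.2921, 0.217]
ee_rot: [-1.571, 0.001, 0.097]
wrist_force: [-0.3, 0.4, -2.3]
width: 0.0097
t 10.0 pos [0.4783 0.2921 0.217 ] rot [-1.571e+00  1.000e-03  9.700e-02] F [-0.3  0.4 -2.3] w 0.0097
shift [29.  -1.7  1.6] turn [ 0.01 -0.08 -0.04]
hook_seat 0.82 [0.5045 0.3019 0.1747]
rack_bar 0.87 [0.4813 0.292  0.2102]
```

View pics/w6.png

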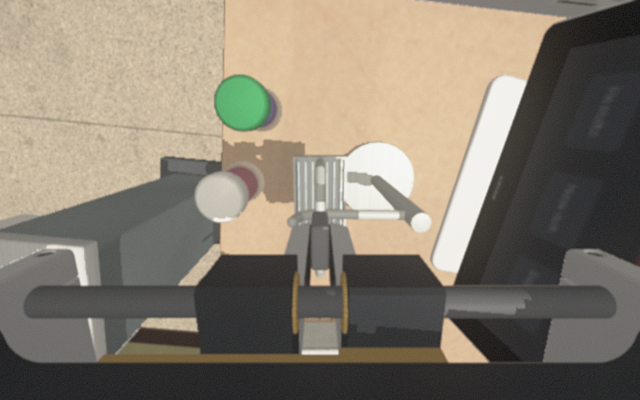

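```bash
python3 -m creep '[[14,0,0,0,0,0,255],[28,0,0,0,0,0,255],[28,15,1,0,0,0,255],[28,29,1,0,0,0,255],[28,29,1,0,0,0,255]]';python3 -m creep '[[0,2,0,0,0,0,255],[0,4,0,0,0,0,255],[0,4,0,0,0,0,255]]';python3 w.py w7.png hook_seat rack_bar
```

```text
time: 10.78
tool_pos: [0.5038, 0.2955, 0.1855]
ee_rot: [-1.572, 0.005, 0.098]
wrist_force: [-0.5, -0.5, -2.0]
width: 0.0098
time: 11.15
tool_pos: [0.5054, 0.2961, 0.1848]
ee_rot: [-1.571, -0.001, 0.098]
wrist_force: [-0.2, -1.1, -2.4]
width: 0.0096
rack_bar 0.71 [0.5093 0.2968 0.177 ]
```

View pics/w7.png

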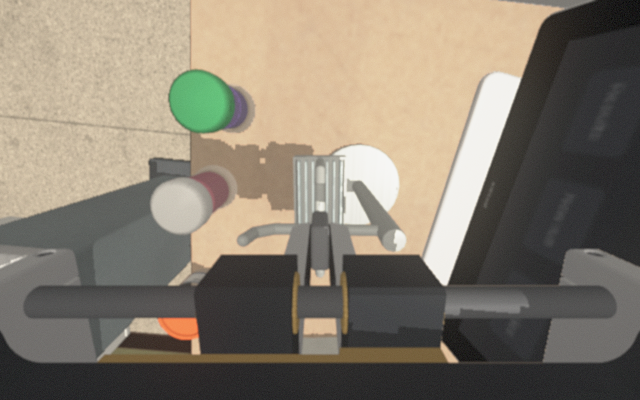

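```bash
python3 -m creep '[[1,2,0,0,0,0,255],[1,2,0,0,0,0,255]]';python3 -m creep '[[0,2,0,0,0,0,255],[0,2,0,0,0,0,255]]'
```

```text
time: 11.55
tool_pos: [0.5063, 0.2963, 0.1835]
ee_rot: [-1.57, -0.001, 0.098]
wrist_force: [-2.5, -0.4, 1.8]
width: 0.0101
time: 11.8
tool_pos: [0.5063, 0.2963, 0.1831]
ee_rot: [-1.57, -0.002, 0.098]
wrist_force: [-4.6, -1.5, 8.1]
width: 0.0096
```

```bash
python3 -m creep '[[0,-2,0,0,0,0,180],[0,-2,0,0,0,0,180],[0,-2,0,0,0,0,180],[0,-2,0,0,0,0,180]]';python3 -m creep '[[0,-20,0,0,0,0,180],[0,-60,0,0,0,0,180],[0,-110,0,0,0,0,180],[0,-110,0,0,0,0,180],[0,-110,0,0,0,0,180]]';python3 w.py w8.png hook_seat rack_bar
python3 - <<'E'
from h import *
s=robot.snapshot('scene'); cv2.imwrite('pics/s8.png',cv2.resize(s['color'][90:240,180:340],None,fx=4,fy=4,interpolation=cv2.INTER_CUBIC))
for n in('hook_seat','rack_bar'):
        for d in robot.landmark_of(n,'scene')[:1]: print(n,round(d['p'],2),np.round(d['point'],4))
E
```

```text
time: 12.3
tool_pos: [0.5063, 0.2961, 0.182]
ee_rot: [-1.571, 0.001, 0.098]
wrist_force: [-0.3, -0.0, -0.6]
width: 0.0277
time: 12.92
tool_pos: [0.5063, 0.2961, 0.2917]
ee_rot: [-1.571, 0.001, 0.098]
wrist_force: [0.7, 0.5, -0.6]
width: 0.0276
hook_seat 0.95 [0.505  0.3019 0.1734]
rack_bar 0.63 [0.5074 0.2975 0.1784]
hook_seat 0.7 [0.5068 0.2961 0.1717]
rack_bar 0.74 [ 0.4469 -0.0473  0.0788]
```

View pics/s8.png

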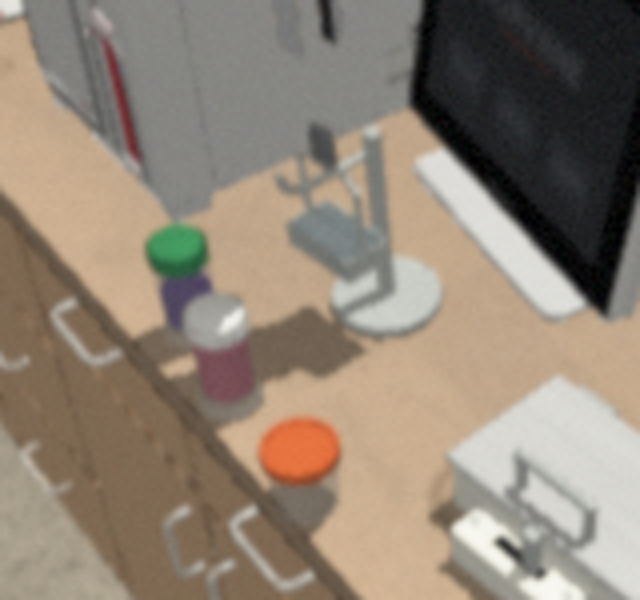

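View pics/w8.png

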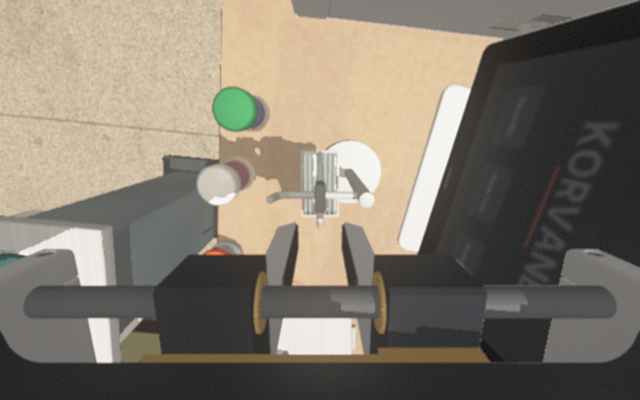

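```bash
python3 go.py .483 -.018 .20 .108; python3 -m creep '[[-5,0,-60,0,0,0,160],[-20,0,-120,0,0,0,160],[-35,0,-180,0,-0.5,0,160],[-45,20,-240,0,-0.5,0,160],[-54,50,-300,0,-0.5,0,160]]';python3 go.py .483 -.018 .20 .108
```

```text
t 13.225 pos [0.506 0.296 0.291] rot [-1.572  0.002  0.098] F [-0.5 -0.6  0.1] w 0.0276
shift [ -53.5   91.4 -310.1] turn [ 0.04 -0.56 -0.14]
time: 13.85
tool_pos: [0.4823, -0.0036, 0.2456]
ee_rot: [-1.571, -0.003, 0.107]
wrist_force: [0.3, -0.1, 0.3]
width: 0.035
t 13.85 pos [ 0.4823 -0.0036  0.2456] rot [-1.571 -0.003  0.107] F [ 0.3 -0.1  0.3] w 0.035
shift [ -0.9  45.6 -14.4] turn [ 0.03 -0.06  0.15]
```

```bash
python3 -m creep '[[0,30,-12,0,0,0,160],[0,40,-12,0,0,0,160],[0,40,-12,0,0,0,160],[0,40,-12,0,0,0,160]]'; python3 w.py w9.png lid_handle release_knob;python3 wo.py w9o.png '[[0.5264,-0.0270,0,0.1087]]'
python3 - <<'E'
import cv2
a=cv2.imread('pics/w9.png')[100:340,230:390];b=cv2.imread('pics/w9o.png')[100:340,230:390]
cv2.imwrite('pics/w9z.png',cv2.resize(cv2.hconcat([a,b]),None,fx=2.4,fy=2.4,interpolation=cv2.INTER_CUBIC))
E
```

```text
time: 14.35
tool_pos: [0.4844, -0.0128, 0.2068]
ee_rot: [-1.571, -0.002, 0.109]
wrist_force: [0.0, -0.1, 0.1]
width: 0.0352
lid_handle 0.74 [ 0.481  -0.0289  0.1026]
release_knob 0.76 [ 0.4491 -0.0487  0.0796]
```

View pics/w9z.png

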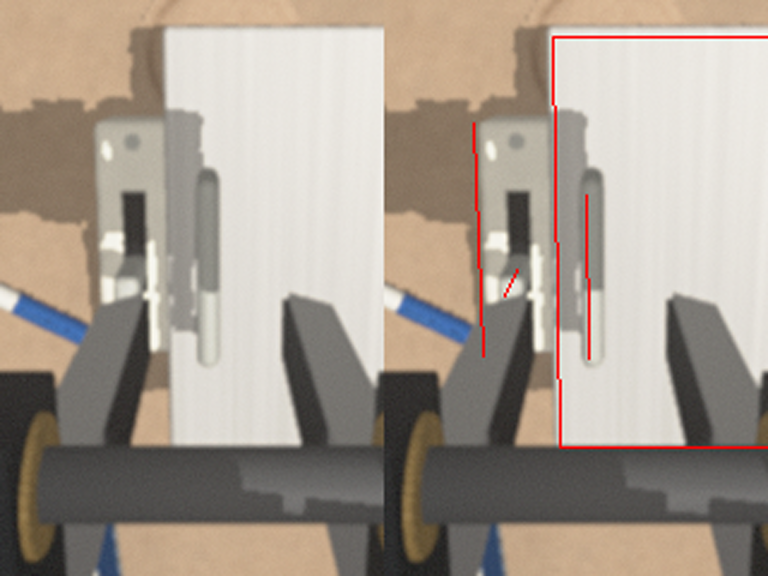

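```bash
python3 -m creep '[[-3,40,-3,0,0,0,160],[-3,80,-3,0,0,0,160],[-3,110,-3,0,0,0,160],[-3,110,-3,0,0,0,160]]'; python3 go.py .4815 -.018 .083 .1087;python3 w.py w10.png lid_handle release_knob
python3 - <<'E'
import cv2
a=cv2.imread('pics/w10.png')[100:340,230:390]
cv2.imwrite('pics/w10z.png',cv2.resize(a,None,fx=2.4,fy=2.4,interpolation=cv2.INTER_CUBIC))
E
```

```text
time: 15.05
tool_pos: [0.4791, -0.0164, 0.0931]
ee_rot: [-1.569, 0.005, 0.107]
wrist_force: [0.3, -0.2, 0.5]
width: 0.0354
t 15.05 pos [ 0.4791 -0.0164  0.0931] rot [-1.569  0.005  0.107] F [ 0.3 -0.2  0.5] w 0.0354
shift [ 2.3 10.1 -1.8] turn [-0.09 -0.07 -0.3 ]
lid_handle 0.86 [ 0.4805 -0.0287  0.1012]
```

View pics/w10z.png

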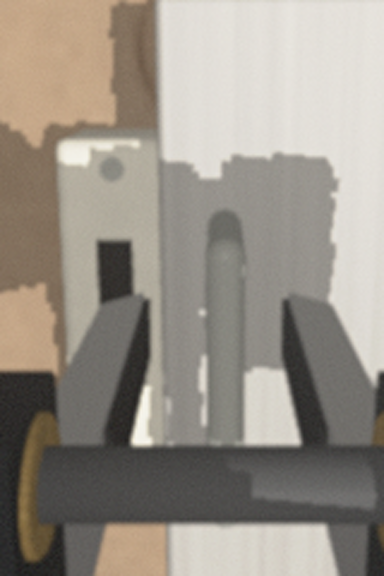

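```bash
python3 -m creep '[[2,5,0,0,0,0,160],[2,10,0,0,0,0,160],[2,10,0,0,0,0,255],[2,10,0,0,0,0,255],[2,10,0,0,0,0,255]]';python3 -m creep '[[0,0,0,0,0,0,255],[0,0,0,0,0,0,255],[0,0,0,0,0,0,255]]'
```

```text
time: 15.82
tool_pos: [0.4816, -0.0169, 0.0854]
ee_rot: [-1.571, 0.003, 0.107]
wrist_force: [-0.9, -0.8, 3.9]
width: 0.0091
time: 16.2
tool_pos: [0.4817, -0.0169, 0.0854]
ee_rot: [-1.571, 0.003, 0.107]
wrist_force: [-5.7, -1.3, 2.9]
width: 0.0085
```

```bash
python3 -m creep '[[0.5,-2,0,0,0,0,255],[1.2,-4,0,0,0,0,255],[1.2,-4,0,0,0,0,255]]';python3 -m creep '[[0.8,-2,0,0,0,0,255],[0.8,-2,0,0,0,0,255]]';python3 -m creep '[[0.6,-2,0,0,0,0,255],[0.6,-2,0,0,0,0,255]]'
```

```text
time: 16.58
tool_pos: [0.4832, -0.0167, 0.0889]
ee_rot: [-1.571, 0.002, 0.107]
wrist_force: [-5.2, -1.7, -0.3]
width: 0.0092
time: 16.82
tool_pos: [0.4838, -0.0166, 0.0903]
ee_rot: [-1.571, 0.003, 0.107]
wrist_force: [-5.4, -0.9, -3.1]
width: 0.0094
time: 17.08
tool_pos: [0.4839, -0.0166, 0.0907]
ee_rot: [-1.57, 0.005, 0.107]
wrist_force: [-2.2, -3.2, -15.1]
width: 0.0091
```

```bash
python3 -m creep '[[0.3,-1,0,0,0,0,255],[0.3,-1,0,0,0,0,255]]'; python3 - <<'E'
from h import *
s=robot.snapshot('scene'); cv2.imwrite('pics/s11.png',cv2.resize(s['color'][120:270,250:410],None,fx=4,fy=4,interpolation=cv2.INTER_CUBIC))
E
```

```text
time: 17.32
tool_pos: [0.484, -0.0165, 0.091]
ee_rot: [-1.57, 0.006, 0.107]
wrist_force: [-0.9, -3.7, -26.1]
width: 0.0089
```

View pics/s11.png

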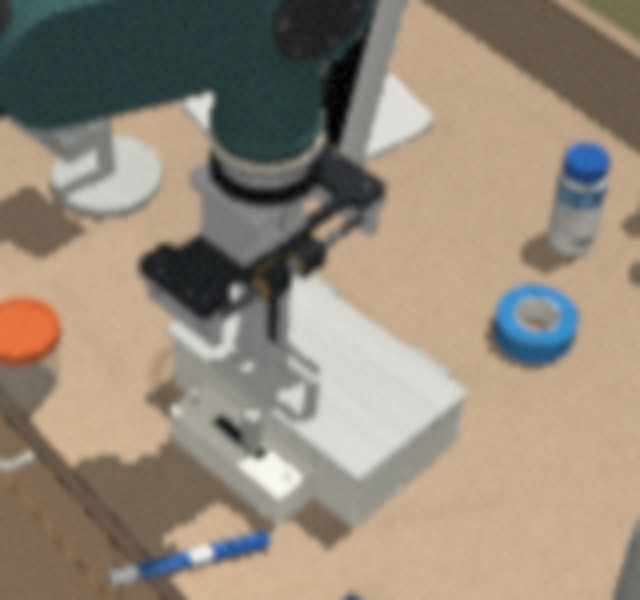

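```bash
python3 -m creep '[[-1.5,3,0,0,0,0,255],[-2.5,6.5,0,0,0,0,255],[-2.5,6.5,0,0,0,0,160],[-2.5,6.5,0,0,0,0,160],[-2.5,6.5,0,0,0,0,160]]'; python3 -m creep '[[0,-40,0,0,0,0,160],[0,-70,0,0,0,0,160],[0,-70,0,0,0,0,255],[0,-70,0,0,0,0,255]]'; python3 go.py .4489 -.0727 .155 .1087
```

```text
time: 18.0
tool_pos: [0.4864, -0.0165, 0.0912]
ee_rot: [-1.572, -0.008, 0.107]
wrist_force: [-0.1, -0.7, 1.0]
width: 0.0335
time: 18.5
tool_pos: [0.4834, -0.0165, 0.1575]
ee_rot: [-1.57, -0.0, 0.107]
wrist_force: [-0.2, -0.3, 0.3]
width: 0.0184
t 18.5 pos [ 0.4834 -0.0165  0.1575] rot [-1.57  -0.     0.107] F [-0.2 -0.3  0.3] w 0.0184
shift [-40.3   2.5 -52.2] turn [-0.02 -0.09  0.02]
```

```bash
python3 -m creep '[[-20,0,-26,0,0,0,255],[-40,2,-53,0,0,0,255],[-40,2,-53,0,0,0,255],[-40,2,-53,0,0,0,255]]'; python3 go.py .4489 -.0727 .055 .1087; python3 w.py w12.png release_knob lid_handle
```

```text
time: 19.0
tool_pos: [0.4491, -0.0731, 0.1549]
ee_rot: [-1.569, 0.001, 0.107]
wrist_force: [-0.6, 0.0, -0.2]
width: 0.0008
t 19.0 pos [ 0.4491 -0.0731  0.1549] rot [-1.569e+00  1.000e-03  1.070e-01] F [-0.6  0.  -0.2] w 0.0008
shift [-0.  99.9  0.3] turn [-0.08 -0.11 -0.06]
lid_handle 0.98 [ 0.4838 -0.0281  0.105 ]
```

View pics/w12.png

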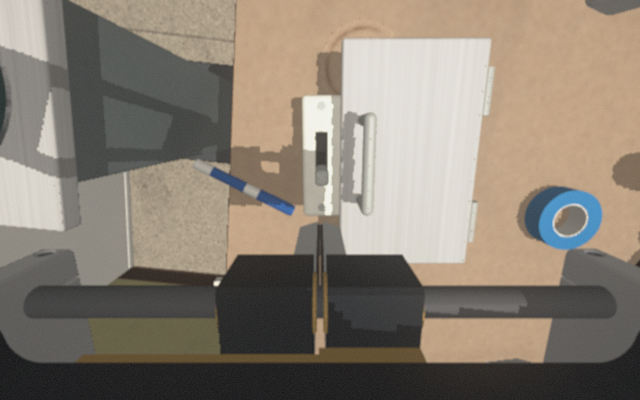

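```bash
python3 - <<'E'
exec(open('w.py').read().split('for n')[0])
print(ray(s,321,174,.082))
E
python3 -m creep '[[0,40,0,0,0,0,255],[0,80,0,0,0,0,255],[0,98,0,0,0,0,255],[0,98,0,0,0,0,255]]'; python3 -m creep '[[0,0,6,0,0,0,255],[0,0,12,0,0,0,255],[0,0,12,0,0,0,255]]'
```

```text
[ 0.44777492 -0.04338723  0.082     ]
time: 19.7
tool_pos: [0.4481, -0.0728, 0.0562]
ee_rot: [-1.569, 0.004, 0.108]
wrist_force: [0.3, 0.3, -0.4]
width: 0.0006
time: 20.08
tool_pos: [0.4487, -0.0613, 0.059]
ee_rot: [-1.571, -0.002, 0.108]
wrist_force: [-0.7, 0.3, 0.4]
width: 0.0008
```

```bash
python3 -m creep '[[0,1,5,0,0,0,255],[0,1,10,0,0,0,255],[0,1,15,0,0,0,255],[0,1,20,0,0,0,255],[0,1,20,0,0,0,255]]'; python3 -m creep '[[0,0,4,0,0,0,255],[0,0,4,0,0,0,255]]'; python3 -m creep '[[0,0,4,0,0,0,255],[0,0,4,0,0,0,255]]'
```

```text
time: 20.7
tool_pos: [0.4456, -0.0411, 0.0567]
ee_rot: [-1.57, 0.0, 0.108]
wrist_force: [-0.6, -0.5, -1.0]
width: 0.0006
time: 20.95
tool_pos: [0.4452, -0.0385, 0.0567]
ee_rot: [-1.573, 0.001, 0.107]
wrist_force: [0.7, -4.9, 1.0]
width: 0.0002
time: 21.2
tool_pos: [0.4452, -0.0382, 0.0569]
ee_rot: [-1.58, 0.001, 0.106]
wrist_force: [1.3, -13.4, -0.9]
width: 0.0005
```

```bash
python3 -m creep '[[0,0,2,0,0,0,255],[0,0,-10,0,0,0,255],[0,-50,-10,0,0,0,160],[0,-100,-10,0,0,0,160],[0,-100,-10,0,0,0,160]]'; python3 go.py .4815 -.018 .155 .1087;python3 w.py w13.png release_knob lid_handle
```

```text
time: 21.82
tool_pos: [0.4485, -0.0434, 0.1613]
ee_rot: [-1.571, -0.008, 0.107]
wrist_force: [0.5, 0.2, -0.4]
width: 0.027
t 21.825 pos [ 0.4485 -0.0434  0.1613] rot [-1.571 -0.008  0.107] F [ 0.5  0.2 -0.4] w 0.027
shift [35.5  6.6 21.8] turn [ 0.02 -0.08  0.48]
release_knob 0.83 [ 0.4447 -0.023   0.0812]
lid_handle 0.86 [ 0.4826 -0.0269  0.104 ]
```

View pics/w13.png

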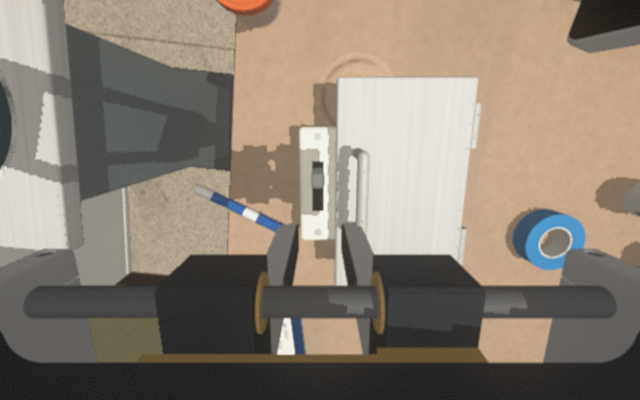

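```bash
python3 -m creep '[[18,2,-3,0,0,0,174],[36,5,-7,0,0,0,174],[36,5,-7,0,0,0,174],[36,5,-7,0,0,0,174]]'; python3 go.py .4849 -.047 .083 .1087
```

```text
time: 22.48
tool_pos: [0.4813, -0.0465, 0.1505]
ee_rot: [-1.569, 0.003, 0.107]
wrist_force: [-0.8, 0.3, -0.8]
width: 0.03
t 22.475 pos [ 0.4813 -0.0465  0.1505] rot [-1.569  0.003  0.107] F [-0.8  0.3 -0.8] w 0.03
shift [ 3.7 67.5 -0.9] turn [-0.08 -0.09 -0.18]
```

```bash
python3 -m creep '[[3.5,25,0,0,0,0,174],[3.5,45,0,0,0,0,174],[3.5,67,0,0,0,0,174],[3.5,67,0,0,0,0,174],[3.5,67,0,0,0,0,174]]'; python3 go.py .4849 -.047 .083 .1087;python3 -m creep '[[0,0,0,0,0,0,255],[0,0,0,0,0,0,255],[0,0,0,0,0,0,255],[0,0,0,0,0,0,255],[0,0,0,0,0,0,255]]'
```

```text
time: 23.1
tool_pos: [0.4862, -0.0466, 0.0857]
ee_rot: [-1.571, -0.001, 0.107]
wrist_force: [-0.4, -0.2, 0.6]
width: 0.03
t 23.1 pos [ 0.4862 -0.0466  0.0857] rot [-1.571e+00 -1.000e-03  1.070e-01] F [-0.4 -0.2  0.6] w 0.03
shift [-1.3  2.7 -0.3] turn [ 0.01 -0.1   0.06]
time: 23.72
tool_pos: [0.485, -0.0468, 0.0857]
ee_rot: [-1.571, 0.002, 0.107]
wrist_force: [-5.3, -0.9, 4.8]
width: 0.009
```

```bash
python3 -m creep '[[2.3,-5,0,0,0,0,255],[5,-10,0,0,0,0,255],[5,-10,0,0,0,0,255]]'
```

```text
time: 24.1
tool_pos: [0.4889, -0.0464, 0.0943]
ee_rot: [-1.571, 0.006, 0.107]
wrist_force: [-7.0, -2.1, 0.8]
width: 0.009
```

```bash
python3 -m creep '[[6,-10,0,0,0,0,255],[13,-19,0,0,0,0,255],[20.5,-27,0,0,0,0,255],[29,-35,0,0,0,0,255],[29,-35,0,0,0,0,255]]';python3 -m creep '[[5,-4,0,0,0,0,255],[11,-8,0,0,0,0,255],[11,-8,0,0,0,0,255],[11,-8,0,0,0,0,255]]'; python3 w.py w14.png lid_handle; python3 - <<'E'
from h import *
s=robot.snapshot('scene'); cv2.imwrite('pics/s14.png',cv2.resize(s['color'][110:260,220:380],None,fx=4,fy=4,interpolation=cv2.INTER_CUBIC))
for n in('hook_seat','rack_bar','lid_handle'):
        for d in robot.landmark_of(n,'scene')[:1]: print(n,round(d['p'],2),np.round(d['point'],4))
E
```

```text
time: 24.72
tool_pos: [0.5177, -0.0433, 0.1318]
ee_rot: [-1.571, 0.005, 0.107]
wrist_force: [-12.1, -0.6, 9.9]
width: 0.0089
time: 25.22
tool_pos: [0.5294, -0.042, 0.1401]
ee_rot: [-1.571, 0.003, 0.107]
wrist_force: [-9.6, -1.4, 10.5]
width: 0.0091
lid_handle 0.67 [ 0.5267 -0.0223  0.1503]
hook_seat 0.71 [0.5092 0.2975 0.1718]
rack_bar 0.82 [0.5067 0.299  0.1774]
lid_handle 0.61 [0.5518 0.2987 0.0008]
```

View pics/s14.png

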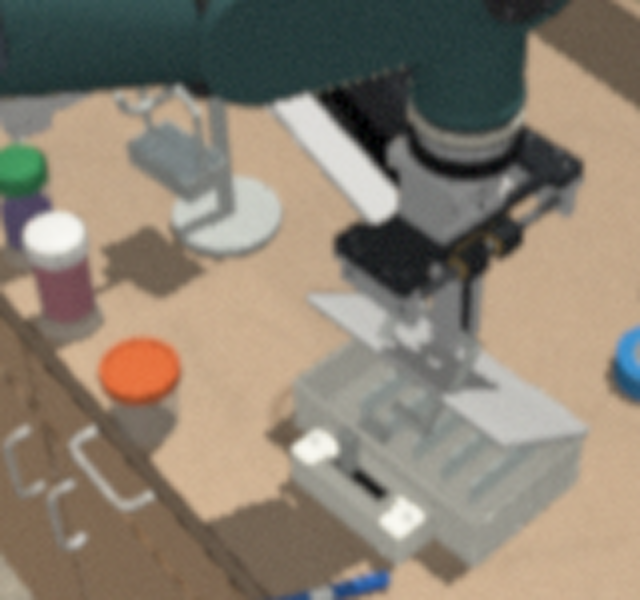

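View pics/w14.png

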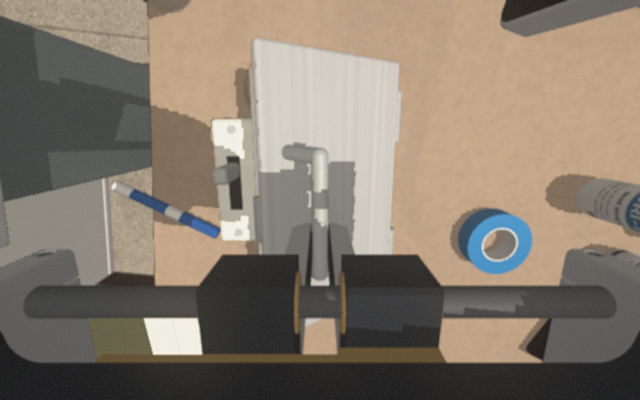

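```bash
python3 -m creep '[[-1,-2,0,0,0,0,255],[-1,-2,0,0,0,0,255],[-1,-2,0,0,0,0,255],[-1,-2,0,0,0,0,255]]'; python3 -m creep '[[0,0,0,0,0,0,255],[0,0,0,0,0,0,255],[0,0,0,0,0,0,255],[0,0,0,0,0,0,255]]'
```

```text
time: 26.02
tool_pos: [0.5292, -0.042, 0.1401]
ee_rot: [-1.571, 0.002, 0.107]
wrist_force: [-4.2, -2.1, 3.1]
width: 0.0084
time: 26.52
tool_pos: [0.5292, -0.042, 0.1401]
ee_rot: [-1.571, 0.002, 0.107]
wrist_force: [-6.0, -0.8, 4.5]
width: 0.0089
```

Stable: lid at about 0.6 rad, rack hanging. Handing in.

```bash
python3 -c "
from bench import robot
print(robot.close_job())"
```

```text
the job is handed in; nothing more can be done
None
```

I finished the job and handed it in at about 26.5 s of the 67 s allowed. No verdict was reported, so the results below are from my own readings and pictures.

- **Rack:** I hung it by its bar on the hook's level arm and let go. In the last picture it hangs upright, with the bar at (0.507, 0.299, 0.177). That is within about 5 mm horizontally of where I measured the hook seat.
- **Lid catch:** I tugged the handle before touching the release. It rose about 5 mm, then stopped dead with the pull climbing to 15 and then 26 N, so it was caught.
- **Release:** I pushed the slide until it stopped at about 13 N. The knob moved about 25 mm, from y = -0.048 to -0.023. I did not measure the full 26 mm, but the lid then lifted freely.
- **Lid open:** I gripped the handle again and raised it. By its 54 mm rise and 44 mm shift, the lid stands at about 0.6 rad (34–36 degrees). The fingers are still shut on the bar (opening about 9 mm) with a steady 4–7 N on the wrist.
- **Bystanders:** Nothing touched the jars, the cup or the timer. The jars and cup look unmoved in the last picture, but the timer was outside it, so I did not check it again.

**Disagreements:** The wrist camera placed things about 3 mm further along +y than the fixed cameras did, which was small enough not to matter. In the last scene picture the network put the lid handle at the hook's base. I ignored that, because the wrist-camera picture and the arm's own position agreed with each other.

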